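Lay out the jaw-change kit in the setup trays

ROBOT

A 6-joint arm with a two-finger parallel gripper is mounted at the origin on the work surface. World frame = base frame: x ahead of the robot, y to its left, z up, the work surface at z = 0. Lengths are in m, angles in rad, forces in N, time in s.
With the tool pointing down it reaches from about 0.35 to 0.975 m from the base axis. Payload 7.1 kg.
Tool frame: the origin (TCP) lies midway between the tips of the shut fingers; the grasp point (between the pads) lies 19 mm behind it; z points along the fingers, y is the direction in which the jaws open and shut (so a half turn about z gives the same grasp; the last joint's range is limited). The gripper opens to 88 mm and grips with 3 to 60 N. Pads are 20 mm wide; open, the fingers measure 115 mm over their backs; the gripper's body (75 mm by 178 mm) begins 61 mm behind the grasp point.
Start: joints at [-1.362, 0.423, 1.63, -0, 1.089, -0.019], TCP at [0.141, -0.609, 0.223] pointing down, gripper open.
Joint ranges: [-3, 3], [-0.9, 2.11], [0.09, 2.58], [-1.31, 4.45], [0.11, 2.69], [-2.54, 2.54]. Speed limits (rad/s): [2.39, 2.39, 3.01, 3.14, 3.14, 3.14].

INTERFACE

Orientations are given as a unit quaternion [x, y, z, w].
In Python, from bench import * gives the robot as it stands. The module is installed in compiled form; this text tells all that it offers.
- The arm moves only by the shell command python3 -m jog 'ROWS' [FORCE]. ROWS is JSON, a list of rows, each a list of 3 entries, a list of its own where there are three numbers: the finger opening in m, from 0 to 0.0878, then the shift along the world's x, y, z in m, then the turn about the world's z in degrees. A call has 1 to 12 rows; each row is the pose to reach, as a shift and turn from the pose measured when the call began; what a row does not reach only later rows make up. A row lasts 1/12 s, in which the tool goes at most 41.7 mm and 7.16 degrees, less where a joint would pass 70% of its speed; a pose out of reach is approached as far as the arm can. A call with a gripper value outside its range is refused whole. The fingers move at their own pace and stop on an object; FORCE is the grip in N (left out, the last holds). Time passes only in rows, so rows that repeat a pose let the fingers close. It gives the time, the measured TCP pose, the force and the opening at its end, in the units of the state.
- sense(): the state, without advancing time (a new reading comes with each control period).
- read_camera(name): name is "scene" or "top" or "wrist"; returns a dict with "img" (420x560x3 uint8, red, green, blue), "intrinsics" (3x3 intrinsics, pixels), "xyz" and "orientation" of the camera in the world. Camera axes: x right, y down, z forward; pixel columns grow to the right and rows downward; lengths in m; the calibration is good to about 2 mm. A picture is of the moment at which its call begins. There is no depth.
- close_job(): hands the job in, once; it reports no verdict.
Trained networks look in the newest picture that a camera, given by its name, has taken for a name from the list of things; names that differ only in an ending like _2 or _b are one class to them, and where a whole thing is asked for, a point or a joint stands for the part that bears it (a point fixed in the world has none). Each returns a list of dicts, best first, with "score" (0 to 1); they miss things now and then, are a little off and sometimes report something else, mostly with a low value. They report only what shows in the picture. A call takes as long as a camera call. They do not tell look-alikes from the thing itself.
- recognise(name, camera): "uv" ([column, row] in pixels, amid what is visible of it).
- cut_out(name, camera): "region" (420x560 bool, what is visible of it) and "uv" ([column, row] in pixels, amid what is visible of it).
- tip_of(name, camera): "uv" ([column, row] in pixels: a listed point, or the origin of a listed thing).
The state is a dict: "t": time; "joints": joint angles; "dq": joint speeds; "tau": joint torques, N m; "position": TCP position; "eef_rot": TCP orientation; "wrist_force": force on the tool from outside, world axes, zero at the start; "moment": the same for the moment, N m; "opening": opening from 0.0 (shut) to 1.0 (fully open).
Only numpy, scipy, OpenCV 4.12 (cv2) and the standard library are available. Lean on these libraries where they do the work, as an engineer would, in place of code of your own. Each camera call takes 0.05 s, during which the arm holds its last target.

TASK

Lay out the lathe kit in the three low blue trays (left, right and behind as seen from the robot): the stepped jaw to the right of the pointed lathe centre, in the middle of the free floor there, and the two-hole block midway between the two upright posts, both with their long side pointing away from the robot, squared up with their tray. Lay the thick steel collar flat and centred on top of that block, and stand the flanged hub upright behind the hexagon nut, in the middle of the free floor there. Leave the plain block, the thin red ring and the dark tube where they are.

Things in the scene. Friction and masses are not known exactly. Their poses are not given: they have to be found in the camera images.
- jaw: Stepped steel chuck jaw, loose, about 0.3 kg: foot 50 (x) x 28 (y) x 18 high; on it a raised step 30 (x) x 28 (y) up to 36 high, covering x = -5 to +25 mm. Black dot on the low end (-x). Origin: centre of its underside, z up. The raised step is the place to grip, across y (28 mm).
- block: Steel block with two vertical through holes of 13 mm, loose, about 0.35 kg: 52 (x) x 32 (y) x 34 high, holes at x = +-13 mm. Origin: centre of its underside, z up.
- collar: Thick bright steel collar lying flat, loose, about 0.15 kg: outer diameter 44, bore 22, 20 high. Origin: centre of its underside, z up.
- hub: Aluminium hub standing upright, loose, about 0.12 kg: foot flange of diameter 36, 12 high, then a round body of diameter 28 up to 48 high. Origin: centre of its underside, z up.
- tray_centre: Blue tray 96 (x) x 114 (y), floor at z 4, rim 9 high, 4 thick, with a fixed upright pointed lathe centre, diameter 24, tip at z 48, at x 0, y +36 mm (left). Free floor to its right: y -53 to +24; middle about x 0, y -18 mm. Fixed. Origin: centre of its underside, on the bench; x away from the robot, y to its left (within 15 deg), z up. The trays stand in a row in any order.
- tray_posts: Blue tray 96 (x) x 114 (y), floor at z 4, rim 9 high, 4 thick, with two fixed dark steel posts at x 0, y +-47 mm, each 30 (x) x 12 (y), top at z 34; clear gap 82 mm, midway is x 0, y 0. Fixed. Origin: centre of its underside, on the bench; x away from the robot, y to its left (within 15 deg), z up. The trays stand in a row in any order.
- tray_nut: Blue tray 110 (x) x 90 (y), floor at z 4, rim 9 high, 4 thick, with a fixed dark hexagon nut, 38 across corners, top at z 22, at x -31, y 0 mm (near side). Free floor behind it: x -12 to +51; middle about x +19, y 0 mm. Fixed. Origin: centre of its underside, on the bench; x away from the robot, y to its left (within 15 deg), z up. The trays stand in a row in any order.
- plain_block: Bystander, not to be moved: plain aluminium block without holes, 46 (x) x 30 (y) x 24 high, loose. Origin: centre of its underside.
- thin_ring: Bystander, not to be moved: thin red plastic ring lying flat, outer diameter 42, 7 high, loose. Origin: centre of its underside.
- tube: Bystander, not to be moved: dark steel tube standing upright, diameter 26, 45 high, loose. Origin: centre of its underside.
Things that resemble listed ones, but are neither listed nor needed, are in the scene too. Leave any turquoise look-alike of the collar alone. Leave any pink look-alike of the jaw alone.

How it is judged:
At the end, for the whole second after the job is handed in: Each in its named tray, flat on the floor: jaw within 15 mm of (0,-18); block within 15 mm in x, 13 in y of (0,0); both square within 12 deg, either way round; hub upright within 15 mm of (19,0). Collar flat on the block, within 10 mm of its centre. All released, at rest (x of jaw in the frame of tray_centre between -0.015 and 0.015 m and y of jaw in the frame of tray_centre between -0.033 and -0.003 m and z of jaw in the frame of tray_centre between 0.001 and 0.008 m and angle between the x axis of jaw and the x axis of tray_centre, either way round below 0.22 rad and angle between each of jaw, block, hub's own z axis and vertical below 0.1 rad and x of block in the frame of tray_posts between -0.015 and 0.015 m and y of block in the frame of tray_posts between -0.013 and 0.013 m and z of block in the frame of tray_posts between 0.001 and 0.008 m and angle between the x axis of block and the x axis of tray_posts, either way round below 0.22 rad and horizontal distance between collar and block below 0.01 m and z of collar in the frame of block between 0.031 and 0.038 m and angle between the z axis of collar and the z axis of block, either way round below 0.1 rad and x of hub in the frame of tray_nut between 0.004 and 0.034 m and y of hub in the frame of tray_nut between -0.015 and 0.015 m and z of hub in the frame of tray_nut between 0.001 and 0.008 m and linear speed of each of jaw, block, collar, hub below 0.02 m/s); the robot touches nothing.
It fails at once if a bystander (plain block, thin red ring or dark tube) is moved more than 15 mm (distance of any of plain_block, thin_ring, tube from where it was at the start of the episode above 0.015 m).
It also fails if it takes over 96 s, if anything falls off the work surface, if the arm or the gripper's body presses on something with over 40 N, if the wrist force passes 120 N, or if a joint passes its speed limit or range.

## Working session

There is one attempt and no reset: what is moved stays moved. The work goes in short steps, Python scripts to look and compute and a shell command to move; the robot and the scene stay as the last step left them, time stands still between calls to the robot, and variables do not carry over. Pictures are saved under pics/ and viewed, and the job is handed in when it is done.

```bash
mkdir -p pics; python3 - <<'E'
from bench import *
import cv2,numpy as np
s=sense();print(s)
for c in("scene","top"):
    d=read_camera(c);cv2.imwrite(f"pics/{c}0.png",d["img"][:,:,::-1])
    print(c,np.array(d["intrinsics"]).round(1).tolist(),d["xyz"],d["orientation"])
    for n in("jaw","block","collar","hub","tray_centre","tray_posts","tray_nut","plain_block","thin_ring","tube"):
        print(n,[(np.round(r["uv"]).tolist(),round(r["score"],2)) for r in recognise(n,c)])
E
```

```text
{'t': 0.0, 'joints': array([-1.36196304e+00,  4.23850270e-01,  1.63070157e+00, -1.87469096e-05,
        1.08858582e+00, -1.90052276e-02]), 'dq': array([-3.19303829e-03,  1.67728409e-04, -4.85957515e-05,  1.24270067e-03,
        4.34291444e-04, -6.97159763e-04]), 'tau': array([ 3.60288032e-03, -5.44614494e+01, -2.73669577e+01,  6.45785825e-02,
        2.26737431e-02, -1.39725112e-04]), 'position': array([ 0.14107035, -0.60829313,  0.22189126]), 'eef_rot': array([ 9.93517424e-01,  1.13677308e-01, -8.14751124e-05, -7.68238055e-04]), 'wrist_force': array([-0.35604983,  0.16669922, -0.07615875]), 'moment': array([-0.01456911,  0.02702475, -0.00415826]), 'opening': 1.0025063524339373}
scene [[446.7, 0.0, 280.8], [0.0, 446.7, 205.5], [0.0, 0.0, 1.0]] [ 1.12911901 -0.50951669  0.8103571 ] [ 0.82622398  0.39258358 -0.17618061 -0.36358281]
jaw [([386.0, 158.0], 0.56), ([160.0, 287.0], 0.56), ([362.0, 167.0], 0.51)]
block [([161.0, 286.0], 0.61)]
collar [([328.0, 166.0], 0.66), ([314.0, 151.0], 0.56)]
hub [([187.0, 312.0], 0.73)]
tray_centre [([350.0, 213.0], 0.88)]
tray_posts [([246.0, 271.0], 0.86)]
tray_nut [([304.0, 242.0], 0.88), ([187.0, 308.0], 0.7)]
plain_block [([255.0, 216.0], 0.49)]
thin_ring [([402.0, 187.0], 0.53), ([304.0, 244.0], 0.34)]
tube [([352.0, 213.0], 0.53), ([182.0, 241.0], 0.49)]
top [[450.9, 0.0, 268.0], [0.0, 450.9, 210.7], [0.0, 0.0, 1.0]] [0.40312186 0.02757044 0.99002237] [ 0.714018   -0.69950797  0.01262687 -0.02659807]
jaw [([138.0, 202.0], 0.9), ([93.0, 196.0], 0.65)]
block [([450.0, 193.0], 0.71)]
collar [([179.0, 232.0], 0.6), ([169.0, 269.0], 0.52)]
hub []
tray_centre [([217.0, 153.0], 0.83)]
tray_posts [([364.0, 168.0], 0.77)]
tray_nut [([288.0, 154.0], 0.66), ([137.0, 142.0], 0.18)]
plain_block [([304.0, 220.0], 0.71)]
thin_ring [([129.0, 135.0], 0.66)]
tube []
```

View pics/top0.png

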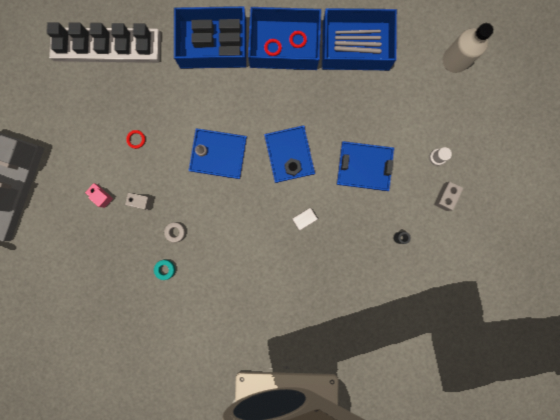

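View pics/scene0.png

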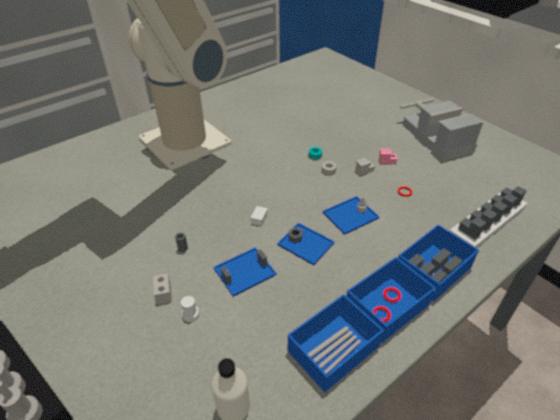

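The top view shows +x up and +y left. The jaw is at (138,202) with the pink look-alike at (97,195). The block is at (450,195), the collar at (175,232) with the turquoise one at (164,270), and the hub at (443,156). The bystanders are at (304,219), (136,139) and (401,237). Next I'll fit the models to the masks.

```bash
cat > h.py <<'E'
import numpy as np,cv2
from scipy.spatial.transform import Rotation as R
from scipy.optimize import minimize
def box(x0,x1,y0,y1,z0,z1): return np.array([[x,y,z] for x in(x0,x1) for y in(y0,y1) for z in(z0,z1)])/1000.
def cyl(d,z0,z1,x=0,y=0):
    a=np.linspace(0,2*np.pi,40,endpoint=False);c=np.c_[x+d/2*np.cos(a),y+d/2*np.sin(a)]
    return np.vstack([np.c_[c,0*a+z0],np.c_[c,0*a+z1]])/1000.
M=dict(jaw=[box(-25,25,-14,14,0,18),box(-5,25,-14,14,0,36)],block=[box(-26,26,-16,16,0,34)],
 collar=[cyl(44,0,20)],hub=[cyl(36,0,12),cyl(28,0,48)],plain_block=[box(-23,23,-15,15,0,24)],thin_ring=[cyl(42,0,7)],tube=[cyl(26,0,45)],
 tray_centre=[box(-48,48,-57,57,0,9),cyl(24,0,30,0,36)],tray_posts=[box(-48,48,-57,57,0,9),box(-15,15,-53,-41,0,34),box(-15,15,41,53,0,34)],
 tray_nut=[box(-55,55,-45,45,0,9),cyl(38,0,22,-31,0)])
def proj(cam,P):
    Rm=R.from_quat(cam["orientation"]).as_matrix();q=(P-cam["xyz"])@Rm
    K=np.array(cam["intrinsics"]);return np.c_[q[:,0]/q[:,2]*K[0,0]+K[0,2],q[:,1]/q[:,2]*K[1,1]+K[1,2]]
def ray(cam,uv,z):
    K=np.array(cam["intrinsics"]);d=R.from_quat(cam["orientation"]).as_matrix()@np.array([(uv[0]-K[0,2])/K[0,0],(uv[1]-K[1,2])/K[1,1],1])
    c=np.array(cam["xyz"]);return c+d*(z-c[2])/d[2]
def place(P,p,z=0):
    c,s=np.cos(p[2]),np.sin(p[2]);return np.c_[p[0]+c*P[:,0]-s*P[:,1],p[1]+s*P[:,0]+c*P[:,1],P[:,2]+z]
def sil(cam,name,p,S,off,shape,z=0):
    m=np.zeros(shape,np.uint8)
    for P in M[name]:
        uv=(proj(cam,place(P,p,z))-off+.5)*S-.5
        cv2.fillConvexPoly(m,cv2.convexHull(np.round(uv*16).astype(np.int32)),1,cv2.LINE_8,4)
    return m>0
def fit(name,obs,p0,yaw=True,z=0,S=8):
    """obs: list of (cam,boolmask)"""
    prep=[]
    for cam,mk in obs:
        ys,xs=np.nonzero(mk);o=np.array([xs.min()-12,ys.min()-12]);w=xs.max()+13-o[0];h=ys.max()+13-o[1]
        mm=np.zeros((h,w),np.float32)
        for y,x in zip(ys,xs): mm[y-o[1],x-o[0]]=1
        prep.append((cam,o,cv2.resize(mm,None,fx=S,fy=S,interpolation=cv2.INTER_LINEAR)>.5))
    def cost(p):
        q=p if yaw else [p[0],p[1],0]
        return sum(1-(a&m).sum()/max(1,(a|m).sum()) for cam,o,m in prep for a in[sil(cam,name,q,S,o,m.shape,z)])/len(prep)
    best=None
    for a in (np.deg2rad(np.arange(-90,90,22.5)) + p0[2] if yaw and p0[2]==0 else [p0[2]]):
        s=np.array([[p0[0],p0[1],a],[p0[0]+.01,p0[1],a],[p0[0],p0[1]+.01,a],[p0[0],p0[1],a+.2]])
        r=minimize(cost,s[0],method="Nelder-Mead",options=dict(initial_simplex=s,xatol=1e-4,fatol=1e-4,maxiter=250))
        if best is None or r.fun<best.fun:best=r
    return best.x,best.fun
E
cat > f1.py <<'E'
from bench import *
from h import *
cams={c:read_camera(c) for c in("top","scene")}
seed=dict(jaw=(138,202),block=(450,195),collar=(175,232),hub=(443,156),tray_centre=(217,153),tray_posts=(365,167),tray_nut=(288,154),plain_block=(304,220),thin_ring=(136,139),tube=(401,237))
vis={c:cams[c]["img"].copy() for c in cams}
for n,uv in seed.items():
    w=ray(cams["top"],uv,.01);obs={}
    for c in cams:
        u=proj(cams[c],w[None])[0]
        rs=[r for r in cut_out(n,c) if np.hypot(*(np.array(r["uv"])-u))<22]
        if rs: obs[c]=max(rs,key=lambda r:r["score"])["region"]
    if n.startswith("tray"): # blue + fitted
        pass
    y=n not in("collar","hub","thin_ring","tube")
    out=[]
    for sel in (["top"],["scene"],["top","scene"]):
        if all(c in obs for c in sel):
            p,f=fit(n,[(cams[c],obs[c]) for c in sel],[w[0],w[1],0],y);out.append((sel,np.round([p[0]*1000,p[1]*1000,np.degrees(p[2])],1).tolist(),round(f,3)))
    print(n,{c:int(o.sum()) for c,o in obs.items()});[print("   ",o) for o in out]
E
time python3 f1.py
```

```text
jaw {'top': 319, 'scene': 186}
    (['top'], [473.5, 333.5, -100.8], np.float64(0.075))
    (['scene'], [470.1, 332.3, -80.8], np.float64(0.18))
    (['top', 'scene'], [473.5, 333.6, -100.3], np.float64(0.167))
block {'top': 538, 'scene': 463}
    (['top'], [496.6, -337.8, -24.2], np.float64(0.042))
    (['scene'], [493.4, -337.3, -24.3], np.float64(0.047))
    (['top', 'scene'], [495.7, -337.7, -24.4], np.float64(0.069))
collar {'top': 239, 'scene': 180}
    (['top'], [408.0, 250.4, -0.1], np.float64(0.343))
    (['scene'], [403.7, 250.9, 6.3], np.float64(0.074))
    (['top', 'scene'], [405.7, 250.3, 0.9], np.float64(0.245))
hub {'top': 288, 'scene': 347}
    (['top'], [583.4, -319.1, -5.7], np.float64(0.091))
    (['scene'], [581.8, -319.1, -3.8], np.float64(0.083))
    (['top', 'scene'], [583.0, -319.4, -3.4], np.float64(0.092))
tray_centre {'top': 2382, 'scene': 1193}
    (['top'], [582.5, 163.6, -8.0], np.float64(0.043))
    (['scene'], [580.1, 163.8, -7.4], np.float64(0.059))
    (['top', 'scene'], [581.3, 163.5, -7.6], np.float64(0.056))
tray_posts {'top': 2350, 'scene': 1674}
[... 232 characters left out ...]
584.4, 4.9, 14.0], np.float64(0.023))
    (['scene'], [581.9, 5.3, 13.3], np.float64(0.039))
    (['top', 'scene'], [583.5, 4.8, 13.9], np.float64(0.041))
plain_block {'top': 305}
    (['top'], [441.2, -30.5, 125.0], np.float64(0.07))
thin_ring {'top': 175, 'scene': 141}
    (['top'], [611.8, 347.0, -2.2], np.float64(0.421))
    (['scene'], [610.2, 345.8, 2.8], np.float64(0.164))
    (['top', 'scene'], [610.9, 345.9, -1.5], np.float64(0.305))
tube {'top': 166, 'scene': 180}
    (['top'], [405.2, -236.4, -1.9], np.float64(0.134))
    (['scene'], [401.4, -236.0, -11.1], np.float64(0.165))
    (['top', 'scene'], [405.1, -236.8, 4.6], np.float64(0.156))
real	0m34.764s
user	0m20.631s
sys	0m0.280s
```

```bash
python3 -m jog '[[0.0878,[0.354,0.27,0],53],[0.0878,[0.354,0.27,0],53],[0.0878,[0.354,0.27,0],53],[0.0878,[0.354,0.27,0],53],[0.0878,[0.354,0.27,0],53],[0.0878,[0.354,0.27,0],53],[0.0878,[0.354,0.27,0],53],[0.0878,[0.354,0.27,0],53],[0.0878,[0.354,0.27,0],53],[0.0878,[0.354,0.27,0],53],[0.0878,[0.354,0.27,0],53],[0.0878,[0.354,0.27,0],53]]' 30
python3 -m jog '[[0.0878,[0,0,0],0],[0.0878,[0,0,0],0],[0.0878,[0,0,0],0]]'
python3 - <<'E'
from bench import *
from h import *
s=sense();Rm=R.from_quat(s["eef_rot"]).as_matrix();print(s["t"],s["position"],np.degrees(np.arctan2(Rm[1,0],Rm[0,0])))
d=read_camera("wrist");cv2.imwrite("pics/w1.png",d["img"][:,:,::-1]);print(d["xyz"],d["orientation"],np.array(d["intrinsics"])[0])
np.savez("w1.npz",**d)
print([(r["uv"],r["score"]) for r in recognise("block","wrist")])
E
```

```text
t: 3.2
position: [0.4991, -0.3357, 0.2229]
eef_rot: [0.837, 0.547, 0.001, 0.0]
wrist_force: [-0.6, 0.0, 0.0]
opening: 0.998
t: 3.45
position: [0.4983, -0.3363, 0.2228]
eef_rot: [0.837, 0.547, 0.001, 0.0]
wrist_force: [0.4, 0.9, -0.0]
opening: 0.998
3.45 [ 0.49828759 -0.33628073  0.2227883 ] 66.25959671379917
[ 0.52688254 -0.27220846  0.38491324] [ 0.97048133 -0.20393225 -0.02609433  0.12608214] [299.17923496   0.         276.80266236]
[([273.7, 194.2], 0.59)]
```

```bash
python3 - <<'E'
import cv2
a=cv2.imread("pics/top0.png")[180:250,80:200];cv2.imwrite("pics/topz.png",cv2.resize(a,None,fx=6,fy=6,interpolation=cv2.INTER_CUBIC))
E
```

```text
(no output)
```

View pics/w1.png

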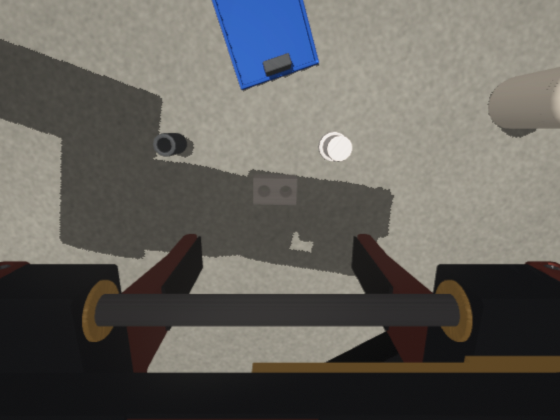

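View pics/topz.png

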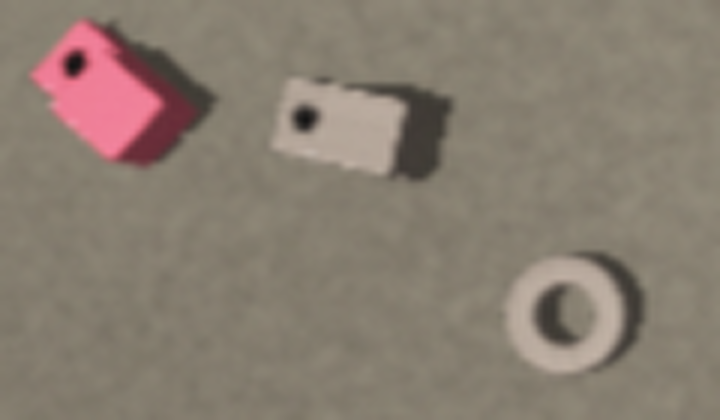

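The block is at (274,191) in the wrist view, squared with the fingers. The hub is at (336,147) and the tube at (166,145). The steel jaw's dot end points left (+y), which matches yaw -100.

```bash
cat > wf.py <<'E'
import sys
from bench import *
from h import *
# usage wf.py pic name x y yawdeg [z]
pic=sys.argv[1];d=read_camera("wrist");cv2.imwrite(f"pics/{pic}.png",d["img"][:,:,::-1])
s=sense();Rm=R.from_quat(s["eef_rot"]).as_matrix();T=np.degrees(np.arctan2(Rm[1,0],Rm[0,0]));print("t",s["t"],"tcp",s["position"].round(4),"yaw",T.round(1))
for a in sys.argv[2:]:
    n,x,y,w,*z=a.split(",");x,y,w=float(x)/1e3,float(y)/1e3,np.radians(float(w));z=float(z[0])/1e3 if z else 0
    u=proj(d,np.array([[x,y,.015+z]]))[0]
    rs=[r for r in cut_out(n,"wrist")]
    near=[r for r in rs if np.hypot(*(np.array(r["uv"])-u))<30]
    print(n,"expect",u.round(),[(np.round(r["uv"]).tolist(),round(r["score"],2),int(r["region"].sum())) for r in rs])
    if near:
        p,f=fit(n,[(d,near[0]["region"])],[x,y,w],w!=0,z)
        print("  fit mm/deg",(p[:2]*1000).round(1),np.degrees(p[2]).round(1),"cost",round(f,3))
E
python3 wf.py w2 block,496,-338,-24 hub,583,-319,0 tube,405,-236,0
```

```text
t 3.6 tcp [ 0.4982 -0.3366  0.2229] yaw 66.2
block expect [275. 188.] [([276.0, 192.0], 0.76, 1315)]
  fit mm/deg [ 494.9 -338.1] -24.6 cost 0.072
hub expect [334. 145.] [([336.0, 147.0], 0.92, 782)]
  fit mm/deg [ 581.7 -319.7] -3.0 cost 0.058
tube expect [172. 142.] [([168.0, 145.0], 0.58, 662)]
  fit mm/deg [ 405.  -238.4] 8.0 cost 0.067
```

```bash
python3 -m jog '[[0.0878,[-0.003,-0.0015,-0.03],-0.7],[0.0878,[-0.003,-0.0015,-0.06],-0.7],[0.0878,[-0.003,-0.0015,-0.09],-0.7],[0.0878,[-0.003,-0.0015,-0.12],-0.7],[0.0878,[-0.003,-0.0015,-0.15],-0.7],[0.0878,[-0.003,-0.0015,-0.175],-0.7],[0.0878,[-0.003,-0.0015,-0.195],-0.7],[0.0878,[-0.003,-0.0015,-0.207],-0.7],[0.0878,[-0.003,-0.0015,-0.214],-0.7],[0.0878,[-0.003,-0.0015,-0.214],-0.7],[0.0878,[-0.003,-0.0015,-0.214],-0.7]]' 30
python3 -m jog '[[0.045,[0,0,0],0],[0.045,[0,0,0],0],[0.045,[0,0,0],0],[0.045,[0,0,0],0],[0.045,[0,0,0],0],[0.045,[0,0,0],0],[0.045,[0,0,0],0],[0.045,[0,0,0],0]]' 30
```

```text
t: 4.67
position: [0.4959, -0.3382, 0.0095]
eef_rot: [0.841, 0.541, 0.001, 0.001]
wrist_force: [-0.1, -1.1, -0.7]
opening: 0.999
t: 5.33
position: [0.4958, -0.3381, 0.0097]
eef_rot: [0.841, 0.541, 0.001, 0.001]
wrist_force: [-2.0, 0.8, 5.2]
opening: 0.591
```

```bash
python3 -m jog '[[0.045,[0,0,0.03],0],[0.045,[0,0,0.07],0],[0.045,[0,0,0.1],0],[0.045,[0.02,0.04,0.1],5],[0.045,[0.04,0.08,0.1],10],[0.045,[0.05,0.12,0.1],15],[0.045,[0.06,0.15,0.1],18],[0.045,[0.065,0.1765,0.1],18],[0.045,[0.065,0.1765,0.1],18],[0.045,[0.065,0.1765,0.1],18],[0.045,[0.065,0.1765,0.1],18]]' 30
python3 wf.py w3 tray_posts,560,-161.6,-6.4
```

```text
t: 6.25
position: [0.5604, -0.1618, 0.1093]
eef_rot: [0.746, 0.666, 0.001, 0.0]
wrist_force: [0.2, 0.4, -4.4]
opening: 0.594
t 6.3 tcp [ 0.5604 -0.1623  0.1093] yaw 83.5
tray_posts expect [276. 210.] [([273.0, 181.0], 0.85, 8383)]
  fit mm/deg [ 559.4 -162.7] -6.4 cost 0.227
```

View pics/w3.png

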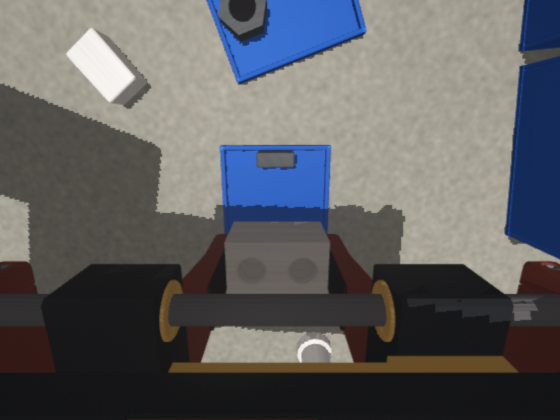

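The held block sits over the posts tray, squared with it. The post shows at (276,158). Lowering it now.

```bash
python3 -m jog '[[0.045,[0,0.0005,-0.03],0.1],[0.045,[0,0.0005,-0.06],0.1],[0.045,[0,0.0005,-0.08],0.1],[0.045,[0,0.0005,-0.09],0.1],[0.045,[0,0.0005,-0.0945],0.1],[0.045,[0,0.0005,-0.0945],0.1],[0.045,[0,0.0005,-0.0945],0.1]]' 30
```

```text
t: 6.93
position: [0.561, -0.1631, 0.0156]
eef_rot: [0.746, 0.666, 0.001, 0.001]
wrist_force: [0.6, -0.6, -3.5]
opening: 0.591
```

```bash
python3 -m jog '[[0.045,[0,0.001,-0.0015],0],[0.045,[0,0.001,-0.002],0],[0.045,[0,0.001,-0.002],0],[0.045,[0,0.001,-0.002],0]]'
```

```text
t: 7.27
position: [0.5614, -0.1621, 0.014]
eef_rot: [0.746, 0.666, 0.001, 0.001]
wrist_force: [-0.5, 0.3, -3.3]
opening: 0.592
```

```bash
python3 -m jog '[[0.045,[0,0,-0.001],0],[0.045,[0,0,-0.001],0],[0.045,[0,0,-0.001],0],[0.07,[0,0,-0.001],0],[0.07,[0,0,-0.001],0],[0.07,[0,0,-0.001],0],[0.07,[0,0,0.02],0],[0.07,[0,0,0.05],0],[0.07,[0,0,0.09],0],[0.0878,[0,0,0.13],0],[0.0878,[0,0,0.17],0],[0.0878,[0,0,0.2],0]]'
```

```text
t: 8.27
position: [0.5622, -0.1624, 0.2175]
eef_rot: [0.746, 0.666, 0.002, 0.003]
wrist_force: [0.3, 0.3, 0.1]
opening: 0.975
```

```bash
python3 -m jog '[[0.0878,[0.02,-0.157,0],-69.5],[0.0878,[0.02,-0.157,0],-69.5],[0.0878,[0.02,-0.157,0],-69.5],[0.0878,[0.02,-0.157,0],-69.5],[0.0878,[0.02,-0.157,0],-69.5],[0.0878,[0.02,-0.157,0],-69.5],[0.0878,[0.02,-0.157,0],-69.5],[0.0878,[0.02,-0.157,0],-69.5],[0.0878,[0.02,-0.157,0],-69.5],[0.0878,[0.02,-0.157,0],-69.5],[0.0878,[0.02,-0.157,0],-69.5],[0.0878,[0.02,-0.157,0],-69.5]]'
python3 wf.py w4 hub,582,-319.5,0 tray_posts,560,-161.6,-6.4 block,561,-162,-6.4,4
```

```text
t: 9.27
position: [0.5822, -0.3193, 0.2173]
eef_rot: [0.992, 0.123, 0.0, 0.003]
wrist_force: [-0.3, -0.6, -0.5]
opening: 0.999
t 9.3167 tcp [ 0.5822 -0.3193  0.2173] yaw 14.2
hub expect [276. 187.] [([278.0, 188.0], 0.72, 719)]
  fit mm/deg [ 581.6 -319.3] 4.5 cost 0.062
tray_posts expect [146. 173.] [([164.0, 171.0], 0.8, 5612)]
  fit mm/deg [ 559.5 -162.4] -5.8 cost 0.265
block expect [145. 173.] [([143.0, 176.0], 0.55, 1739)]
  fit mm/deg [ 561.5 -161.7] -7.6 cost 0.053
```

View pics/w4.png

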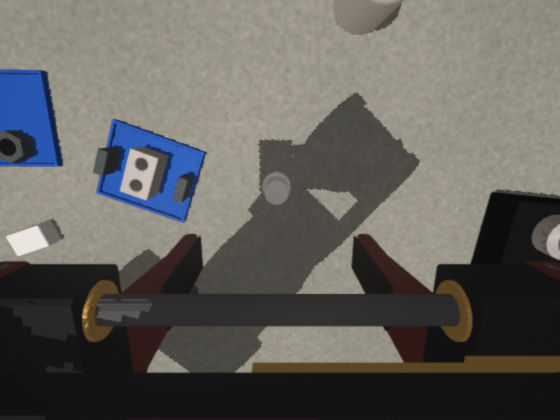

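The block stands between the posts at (143,174), squared and centred. The hub is at (277,187), midway between the fingers. Now gripping the hub.

```bash
python3 -m jog '[[0.0878,[-0.0005,0,-0.04],0],[0.0878,[-0.0005,0,-0.08],0],[0.0878,[-0.0005,0,-0.12],0],[0.0878,[-0.0005,0,-0.15],0],[0.0878,[-0.0005,0,-0.175],0],[0.0878,[-0.0005,0,-0.19],0],[0.0878,[-0.0005,0,-0.198],0],[0.0878,[-0.0005,0,-0.2],0],[0.0878,[-0.0005,0,-0.2],0]]'
python3 -m jog '[[0.02,[0,0,0],0],[0.02,[0,0,0],0],[0.02,[0,0,0],0],[0.02,[0,0,0],0],[0.02,[0,0,0],0],[0.02,[0,0,0],0],[0.02,[0,0,0],0],[0.02,[0,0,0],0],[0.02,[0,0,0],0],[0.02,[0,0,0],0]]' 20
```

```text
t: 10.22
position: [0.5822, -0.3196, 0.0179]
eef_rot: [0.992, 0.123, 0.001, 0.004]
wrist_force: [-0.0, -0.2, 1.2]
opening: 0.998
t: 11.05
position: [0.5822, -0.3196, 0.0179]
eef_rot: [0.992, 0.123, 0.001, 0.004]
wrist_force: [-0.8, 0.0, 0.6]
opening: 0.309
```

```bash
python3 -m jog '[[0.02,[0,0,0.03],0],[0.02,[0,0,0.07],0],[0.02,[0,0,0.11],0],[0.02,[0.005,0.04,0.11],0],[0.02,[0.01,0.08,0.11],0],[0.02,[0.015,0.12,0.11],0],[0.02,[0.02,0.16,0.11],0],[0.02,[0.02,0.2,0.11],0],[0.02,[0.02,0.24,0.11],0],[0.02,[0.02,0.27,0.11],0],[0.02,[0.02,0.3,0.11],0],[0.02,[0.02,0.31,0.11],0]]' 20
python3 -m jog '[[0.02,[0,0.02,0],0],[0.02,[0,0.02,0],0],[0.02,[0,0.02,0],0]]'
python3 wf.py w5 tray_nut,583,5,13.9 plain_block,441,-30.5,125
```

```text
t: 12.05
position: [0.6016, -0.0059, 0.1277]
eef_rot: [0.992, 0.124, 0.0, 0.003]
wrist_force: [0.2, 0.2, -1.8]
opening: 0.307
t: 12.3
position: [0.6015, 0.0144, 0.1275]
eef_rot: [0.992, 0.125, 0.0, 0.003]
wrist_force: [0.2, 0.2, -0.8]
opening: 0.309
t 12.35 tcp [0.6016 0.0136 0.1275] yaw 14.3
tray_nut expect [281. 225.] [([284.0, 200.0], 0.81, 5714)]
  fit mm/deg [583.   4.] 14.0 cost 0.377
plain_block expect [280. 353.] [([282.0, 349.0], 0.83, 1279)]
  fit mm/deg [439.9 -31.6] 121.3 cost 0.253
```

View pics/w5.png

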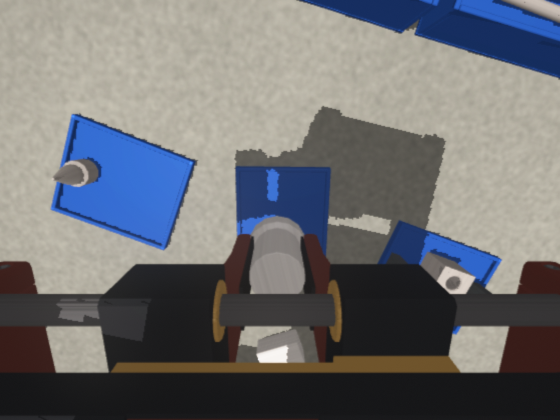

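The hub is held over the nut tray, whose back edge is at columns 236-330, row 168. The lathe centre tray is on the left. Lowering with a 4.5 mm shift to the right.

```bash
python3 -m jog '[[0.02,[0,-0.0045,-0.02],-0.3],[0.02,[0,-0.0045,-0.05],-0.3],[0.02,[0,-0.0045,-0.075],-0.3],[0.02,[0,-0.0045,-0.092],-0.3],[0.02,[0,-0.0045,-0.101],-0.3],[0.02,[0,-0.0045,-0.1045],-0.3],[0.02,[0,-0.0045,-0.1045],-0.3],[0.02,[0,-0.0045,-0.1045],-0.3]]'
```

```text
t: 13.12
position: [0.6024, 0.0079, 0.0238]
eef_rot: [0.993, 0.121, 0.001, 0.004]
wrist_force: [0.1, 0.5, -0.9]
opening: 0.307
```

```bash
python3 -m jog '[[0.02,[-0.001,0.001,-0.002],0],[0.02,[-0.001,0.001,-0.0022],0],[0.02,[-0.001,0.001,-0.0022],0],[0.05,[-0.001,0.001,-0.0022],0],[0.05,[-0.001,0.001,-0.0022],0],[0.05,[-0.001,0.001,-0.0022],0],[0.05,[-0.001,0.001,0.02],0],[0.05,[-0.001,0.001,0.05],0],[0.06,[-0.001,0.001,0.09],0],[0.0878,[-0.001,0.001,0.13],0],[0.0878,[-0.001,0.001,0.16],0],[0.0878,[-0.001,0.001,0.19],0]]'
```

```text
t: 14.12
position: [0.6016, 0.009, 0.2163]
eef_rot: [0.993, 0.121, 0.002, 0.004]
wrist_force: [0.6, -0.3, -0.1]
opening: 0.834
```

```bash
python3 -m jog '[[0.0878,[-0.132,0.3145,0],65.5],[0.0878,[-0.132,0.3145,0],65.5],[0.0878,[-0.132,0.3145,0],65.5],[0.0878,[-0.132,0.3145,0],65.5],[0.0878,[-0.132,0.3145,0],65.5],[0.0878,[-0.132,0.3145,0],65.5],[0.0878,[-0.132,0.3145,0],65.5],[0.0878,[-0.132,0.3145,0],65.5],[0.0878,[-0.132,0.3145,0],65.5],[0.0878,[-0.132,0.3145,0],65.5],[0.0878,[-0.132,0.3145,0],65.5],[0.0878,[-0.132,0.3145,0],65.5]]'
python3 wf.py w6 jaw,472.5,333.5,-100.6 collar,406,250.5,0
```

```text
t: 15.12
position: [0.4699, 0.3226, 0.2162]
eef_rot: [0.771, 0.637, 0.003, 0.002]
wrist_force: [-0.5, -0.3, -0.6]
opening: 0.999
t 15.1667 tcp [0.4701 0.3223 0.2162] yaw 79.1
jaw expect [276. 178.] [([267.0, 103.0], 0.8, 1156), ([276.0, 183.0], 0.64, 1078)]
  fit mm/deg [471.1 332.2] -101.4 cost 0.031
collar expect [237. 250.] [([166.0, 239.0], 0.95, 480), ([233.0, 253.0], 0.57, 760)]
  fit mm/deg [405.5 248.3] 5.8 cost 0.258
```

View pics/w6.png

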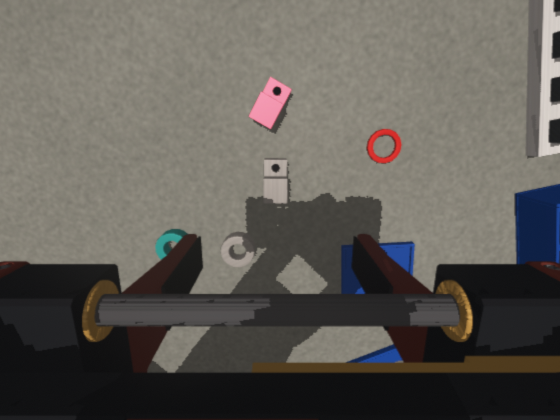

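The steel jaw is at (276,180), squared with the fingers. The pink one is at (270,103) and well clear. Gripping the jaw on its step.

```bash
python3 -m jog '[[0.0878,[-0.001,0,-0.04],-0.5],[0.0878,[-0.001,0,-0.08],-0.5],[0.0878,[-0.001,0,-0.12],-0.5],[0.0878,[-0.001,0,-0.15],-0.5],[0.0878,[-0.001,0,-0.175],-0.5],[0.0878,[-0.001,0,-0.193],-0.5],[0.0878,[-0.001,0,-0.204],-0.5],[0.0878,[-0.001,0,-0.207],-0.5],[0.0878,[-0.001,0,-0.207],-0.5],[0.0878,[-0.001,0,-0.207],-0.5]]'
python3 -m jog '[[0.02,[0,0,0],0],[0.02,[0,0,0],0],[0.02,[0,0,0],0],[0.02,[0,0,0],0],[0.02,[0,0,0],0],[0.02,[0,0,0],0],[0.02,[0,0,0],0],[0.02,[0,0,0],0],[0.02,[0,0,0],0],[0.02,[0,0,0],0]]' 30
```

```text
t: 16.1
position: [0.4701, 0.3224, 0.0102]
eef_rot: [0.774, 0.633, 0.004, 0.002]
wrist_force: [-0.7, 0.6, 0.3]
opening: 1.0
t: 16.93
position: [0.4699, 0.3223, 0.0101]
eef_rot: [0.774, 0.633, 0.004, 0.002]
wrist_force: [-0.8, 0.1, -0.1]
opening: 0.32
```

```bash
python3 -m jog '[[0.02,[0,0,0.04],0],[0.02,[0,0,0.08],7],[0.02,[0.01,-0.015,0.11],14],[0.02,[0.025,-0.035,0.11],21],[0.02,[0.04,-0.06,0.11],28],[0.02,[0.055,-0.08,0.11],35],[0.02,[0.07,-0.1,0.11],42],[0.02,[0.085,-0.125,0.11],49],[0.02,[0.1,-0.145,0.11],56],[0.02,[0.11,-0.165,0.11],63],[0.02,[0.118,-0.178,0.11],70],[0.02,[0.118,-0.178,0.11],77]]' 30
python3 -m jog '[[0.02,[0,0,0],7],[0.02,[0,0,0],14],[0.02,[0,0,0],17],[0.02,[0,0,0],17],[0.02,[0,0,0],17]]'
python3 wf.py w7 tray_centre,581,163.3,-7.7
```

```text
t: 17.93
position: [0.589, 0.1415, 0.1195]
eef_rot: [0.209, 0.978, 0.004, -0.001]
wrist_force: [0.5, -0.4, -4.3]
opening: 0.315
t: 18.35
position: [0.5885, 0.1414, 0.119]
eef_rot: [0.064, 0.998, 0.004, -0.002]
wrist_force: [-0.4, -0.2, -2.6]
opening: 0.317
t 18.4 tcp [0.5886 0.1415 0.1191] yaw 172.7
tray_centre expect [298. 195.] [([311.0, 181.0], 0.73, 9486)]
  fit mm/deg [581.4 161.8] -7.9 cost 0.247
```

View pics/w7.png

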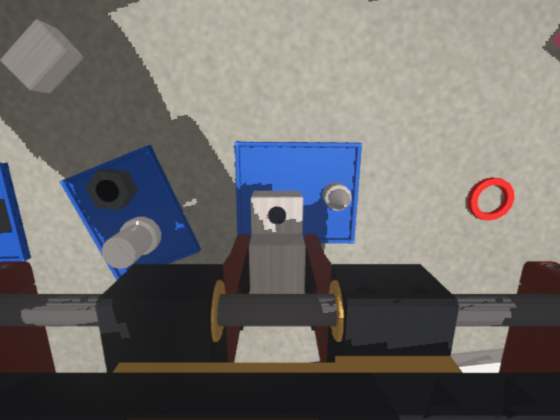

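The jaw is held over the right-hand part of the lathe centre tray. The lathe centre is at (337,197), and the tray's near edge runs from (236,143) to (360,143). I'll check the tray pose against those corners.

```bash
python3 - <<'E'
from bench import *
from h import *
d=read_camera("wrist");hsv=cv2.cvtColor(d["img"],cv2.COLOR_RGB2HSV)
m=((hsv[...,0]>100)&(hsv[...,0]<130)&(hsv[...,1]>120)).astype(np.uint8)
n,l,st,_=cv2.connectedComponentsWithStats(m);k=l[180,300];r=l==k
ys,xs=np.nonzero(r);print(st[k])
# near edge line top row per column
cols=np.arange(245,352);top=[np.nonzero(r[:,c])[0].min()-.5 for c in cols];a=np.polyfit(cols,top,1)
rows=np.arange(150,230);R_=[np.nonzero(r[y])[0].max()+.5 for y in rows];b=np.polyfit(rows,R_,1)
rows=np.arange(150,185);L_=[np.nonzero(r[y])[0].min()-.5 for y in rows];c=np.polyfit(rows,L_,1)
def X(a,b):
    v=(a[0]*b[1]+a[1])/(1-a[0]*b[0]);return b[0]*v+b[1],v
P=[ray(d,X(a,q),.009) for q in(b,c)];print(X(a,b),X(a,c),P)
e=P[0]-P[1];print("len",np.linalg.norm(e),"yaw",np.degrees(np.arctan2(e[1],e[0]))-90)
n_=np.array([e[1],-e[0]])/np.linalg.norm(e[:2]);ctr=(P[0]+P[1])[:2]/2+.048*n_;print("centre",ctr)
E
```

```text
[ 235  141  127  102 8590]
(np.float64(361.15024314911204), np.float64(142.1637605043441)) (np.float64(233.87850285949003), np.float64(141.16506672143316)) [array([0.54140748, 0.22466933, 0.009     ]), array([0.52615445, 0.11222829, 0.009     ])]
len 0.11347088974161956 yaw -7.725219067017747
centre [0.58134532 0.16199654]
```

```bash
python3 -m jog '[[0.02,[0,0.0015,-0.02],-0.3],[0.02,[0,0.0015,-0.05],-0.3],[0.02,[0,0.0015,-0.075],-0.3],[0.02,[0,0.0015,-0.092],-0.3],[0.02,[0,0.0015,-0.1],-0.3],[0.02,[0,0.0015,-0.104],-0.3],[0.02,[0,0.0015,-0.104],-0.3],[0.02,[0,0.0015,-0.104],-0.3]]'
```

```text
t: 19.17
position: [0.5896, 0.1433, 0.0162]
eef_rot: [0.066, 0.998, 0.004, -0.001]
wrist_force: [-0.5, -0.2, -2.3]
opening: 0.321
```

```bash
python3 -m jog '[[0.02,[-0.001,0,-0.0018],0],[0.02,[-0.001,0,-0.0022],0],[0.02,[-0.001,0,-0.0022],0],[0.042,[-0.001,0,-0.0022],0],[0.042,[-0.001,0,-0.0022],0],[0.042,[-0.001,0,-0.0022],0],[0.042,[-0.001,0,0.02],0],[0.042,[-0.001,0,0.055],0],[0.06,[-0.001,0,0.09],0],[0.0878,[-0.001,0,0.13],0],[0.0878,[-0.001,0,0.165],0],[0.0878,[-0.001,0,0.2],0]]'
```

```text
t: 20.17
position: [0.5885, 0.1433, 0.2185]
eef_rot: [0.066, 0.998, 0.004, -0.0]
wrist_force: [0.6, -0.3, -0.3]
opening: 0.742
```

```bash
python3 -m jog '[[0.0878,[-0.03,0.015,0],0],[0.0878,[-0.06,0.03,0],0],[0.0878,[-0.09,0.05,0],1],[0.0878,[-0.12,0.07,0],1],[0.0878,[-0.15,0.09,0],1],[0.0878,[-0.184,0.1055,0],1],[0.0878,[-0.184,0.1055,0],1],[0.0878,[-0.184,0.1055,0],1],[0.0878,[-0.184,0.1055,0],1]]'
python3 wf.py w8 collar,404.5,249,0; python3 - <<'E'
from bench import *
from h import *
# inner+outer silhouette: fill ring from fresh mask
d=read_camera("wrist");
for r in cut_out("collar","wrist"):
    m=r["region"].astype(np.uint8);c,_=cv2.findContours(m,cv2.RETR_EXTERNAL,cv2.CHAIN_APPROX_NONE)
    f=np.zeros_like(m);cv2.drawContours(f,c,-1,1,-1);w=ray(d,r["uv"],.01)
    p,q=fit("collar",[(d,f>0)],[w[0],w[1],0],False);print(r["uv"],r["score"],d["img"][r["region"]].mean(0).round(),(p*1000).round(1)[:2],round(q,3))
E
```

```text
t: 20.92
position: [0.4052, 0.2491, 0.2191]
eef_rot: [0.057, 0.998, 0.004, 0.001]
wrist_force: [-0.3, -0.1, -0.4]
opening: 0.999
t 20.9667 tcp [0.4056 0.2488 0.2189] yaw 173.4
collar expect [275. 185.] [([283.0, 108.0], 0.84, 976), ([273.0, 180.0], 0.63, 837)]
  fit mm/deg [405.6 249.8] 6.7 cost 0.214
[280.1, 180.5] 0.87 [145. 137. 130.] [405.4 249.1] 0.083
[292.3, 111.3] 0.73 [ 62. 166. 157.] [325.  269.9] 0.037
```

View pics/w8.png

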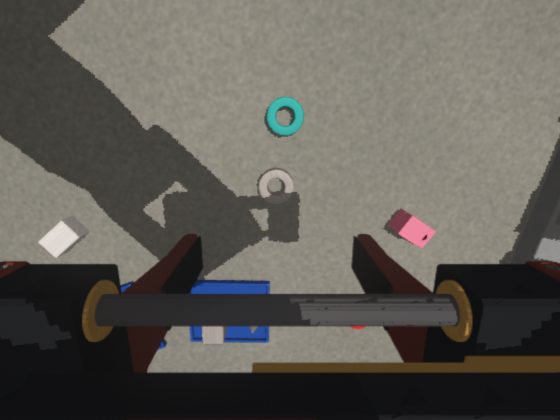

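The steel collar is at (276,184), midway between the fingers. The turquoise one is at (285,117) and clear of them. Gripping the collar low.

```bash
python3 -m jog '[[0.0878,[0,0,-0.04],0],[0.0878,[0,0,-0.08],0],[0.0878,[0,0,-0.12],0],[0.0878,[0,0,-0.155],0],[0.0878,[0,0,-0.18],0],[0.0878,[0,0,-0.198],0],[0.0878,[0,0,-0.209],0],[0.0878,[0,0,-0.214],0],[0.0878,[0,0,-0.2145],0],[0.0878,[0,0,-0.2145],0]]'
python3 -m jog '[[0.035,[0,0,0],0],[0.035,[0,0,0],0],[0.035,[0,0,0],0],[0.035,[0,0,0],0],[0.035,[0,0,0],0],[0.035,[0,0,0],0],[0.035,[0,0,0],0],[0.035,[0,0,0],0],[0.035,[0,0,0],0]]' 20
```

```text
t: 21.95
position: [0.4062, 0.2485, 0.0045]
eef_rot: [0.058, 0.998, 0.004, 0.0]
wrist_force: [0.3, -0.9, 0.3]
opening: 0.999
t: 22.7
position: [0.4063, 0.2486, 0.0046]
eef_rot: [0.058, 0.998, 0.004, 0.0]
wrist_force: [-1.3, 0.0, 3.4]
opening: 0.496
```

```bash
python3 -m jog '[[0.035,[0,0,0.04],0],[0.035,[0,0,0.08],0],[0.035,[0,0,0.12],0],[0.035,[0.015,-0.035,0.12],0],[0.035,[0.03,-0.07,0.12],0],[0.035,[0.045,-0.11,0.12],0],[0.035,[0.06,-0.15,0.12],0],[0.035,[0.075,-0.19,0.12],0],[0.035,[0.09,-0.23,0.12],0],[0.035,[0.11,-0.27,0.12],0],[0.035,[0.125,-0.31,0.12],0],[0.035,[0.14,-0.34,0.12],0]]' 20
python3 -m jog '[[0.035,[0.01,-0.03,0],0],[0.035,[0.016,-0.06,0],0],[0.035,[0.016,-0.07,0],0],[0.035,[0.016,-0.07,0],0],[0.035,[0.016,-0.07,0],0]]'
python3 wf.py w9 block,561.5,-161.8,-7,4; python3 - <<'E'
from bench import *
from h import *
d=read_camera("top");cv2.imwrite("pics/top2.png",d["img"][:,:,::-1])
E
```

```text
t: 23.7
position: [0.5459, -0.0935, 0.1242]
eef_rot: [0.058, 0.998, 0.005, -0.0]
wrist_force: [-0.1, 0.9, -1.5]
opening: 0.497
t: 24.12
position: [0.5609, -0.1631, 0.1236]
eef_rot: [0.059, 0.998, 0.005, -0.001]
wrist_force: [0.0, 0.5, -0.3]
opening: 0.497
t 24.1667 tcp [ 0.5609 -0.1624  0.1237] yaw 173.3
block expect [277. 207.] [([279.0, 199.0], 0.84, 1355)]
  fit mm/deg [ 561.9 -162.5] -7.3 cost 0.31
```

View pics/w9.png

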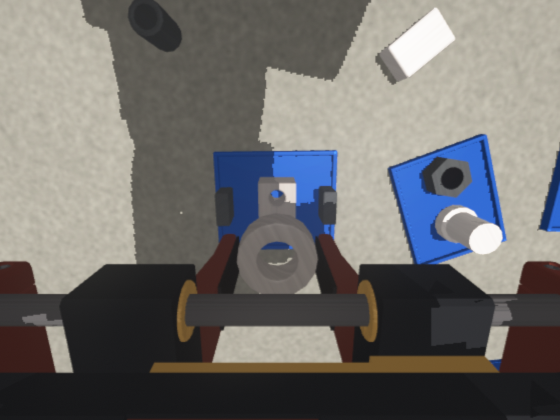

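View pics/top2.png

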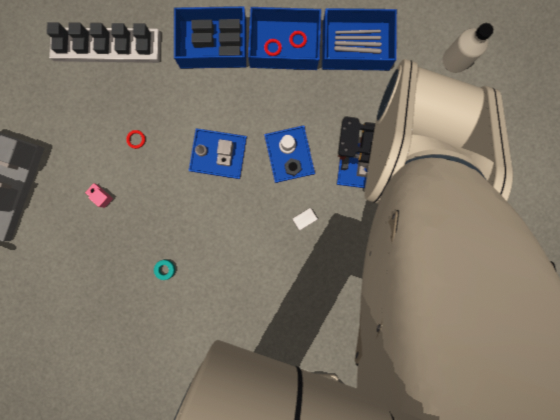

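The collar is held over the block, which shows at (277,195) between the posts. The top view shows the jaw and hub in place. Lowering the collar.

```bash
python3 -m jog '[[0.035,[0.001,0.0005,-0.02],0],[0.035,[0.001,0.0005,-0.045],0],[0.035,[0.001,0.0005,-0.063],0],[0.035,[0.001,0.0005,-0.073],0],[0.035,[0.001,0.0005,-0.0785],0],[0.035,[0.001,0.0005,-0.0795],0],[0.035,[0.001,0.0005,-0.0795],0],[0.035,[0.001,0.0005,-0.0795],0]]'
```

```text
t: 24.93
position: [0.563, -0.1614, 0.0455]
eef_rot: [0.058, 0.998, 0.005, 0.0]
wrist_force: [-0.0, 0.3, -1.3]
opening: 0.496
```

```bash
python3 -m jog '[[0.035,[-0.001,-0.0005,-0.0025],0],[0.035,[-0.001,-0.0005,-0.0032],0],[0.035,[-0.001,-0.0005,-0.0032],0],[0.035,[-0.001,-0.0005,-0.0032],0]]'
```

```text
t: 25.27
position: [0.5621, -0.162, 0.0426]
eef_rot: [0.058, 0.998, 0.005, 0.0]
wrist_force: [-0.4, 0.4, -0.0]
opening: 0.498
```

```bash
python3 -m jog '[[0.06,[0,0,0],0],[0.06,[0,0,0],0],[0.06,[0,0,0],0],[0.06,[0,0,0],0],[0.06,[0,0,0.02],0],[0.06,[0,0,0.055],0],[0.0878,[0,0,0.09],0],[0.0878,[0,0,0.13],0],[0.0878,[-0.03,0,0.17],0],[0.0878,[-0.06,0,0.2],0],[0.0878,[-0.1,0,0.22],0],[0.0878,[-0.13,0,0.22],0]]'
python3 -m jog '[[0.0878,[-0.02,-0.035,0.02],0],[0.0878,[-0.02,-0.075,0.04],0],[0.0878,[-0.02,-0.11,0.06],0],[0.0878,[-0.02,-0.15,0.06],0],[0.0878,[-0.02,-0.19,0.06],0],[0.0878,[-0.02,-0.23,0.06],0],[0.0878,[-0.02,-0.27,0.06],0],[0.0878,[-0.02,-0.31,0.06],0],[0.0878,[-0.02,-0.34,0.06],0],[0.0878,[-0.02,-0.34,0.06],0]]'
python3 - <<'E'
from bench import *
from h import *
cams={}
for c in("top","scene","wrist"):
    d=read_camera(c);cams[c]=d;cv2.imwrite(f"pics/end_{c}.png",d["img"][:,:,::-1])
M["cb"]=[cyl(44,38,58),box(-26,26,-16,16,4,38)]
exp=dict(jaw=(579,144.5,-7.7,4),block=(561.5,-161.8,-7,4),collar=(561.5,-161.8,0,38),hub=(601.5,9,0,4),tray_posts=(560,-162,-6.4,0),tray_nut=(583.5,4.8,13.9,0),tray_centre=(581.3,163,-7.7,0),plain_block=(441,-30.5,125,0),thin_ring=(611.8,347,0,0),tube=(405,-237,0,0))
for n,(x,y,w,z) in exp.items():
    for c in("top","scene"):
        u=proj(cams[c],np.array([[x/1e3,y/1e3,z/1e3+.01]]))[0]
        rs=[r for r in cut_out(n,c) if np.hypot(*(np.array(r["uv"])-u))<16]
        if not rs: print(n,c,"none");continue
        m=rs[0]["region"].astype(np.uint8);k,_=cv2.findContours(m,cv2.RETR_EXTERNAL,cv2.CHAIN_APPROX_NONE);f=np.zeros_like(m);cv2.drawContours(f,k,-1,1,-1)
        p,q=fit(n,[(cams[c],f>0)],[x/1e3,y/1e3,np.radians(w)],w!=0,z/1e3);print(n,c,(p[:2]*1000).round(1),np.degrees(p[2]).round(1),round(q,3))
def crop(d,x,y,s=6,h=35):
    u=proj(d,np.array([[x,y,.03]]))[0].astype(int);a=d["img"][u[1]-h:u[1]+h,u[0]-h:u[0]+h,::-1];return cv2.resize(a,(260,260),interpolation=cv2.INTER_CUBIC)
cv2.imwrite("pics/endz.png",np.vstack([np.hstack([crop(cams[c],x,y) for x,y in((.58,.16),(.585,.005),(.56,-.16))]) for c in("top","scene")]))
E
```

```text
t: 26.27
position: [0.4332, -0.1626, 0.2662]
eef_rot: [0.057, 0.998, 0.003, 0.003]
wrist_force: [0.0, 0.1, 0.7]
opening: 1.001
t: 27.1
position: [0.4123, -0.5075, 0.3253]
eef_rot: [0.059, 0.998, 0.003, 0.003]
wrist_force: [-0.2, 0.7, 0.7]
opening: 0.998
jaw top [579.7 145.9] -4.2 0.126
jaw scene [578.6 146.8] -9.2 0.063
block top [ 561.1 -160.6] -7.8 0.633
block scene [ 563.1 -162.2] -7.3 0.488
collar top [ 562.5 -160.3] 2.4 0.074
collar scene [ 560.3 -161.3] 6.5 0.056
hub top [603.1   9.7] 1.6 0.081
hub scene [601.    9.3] 5.8 0.122
tray_posts top [ 560.4 -161.7] -5.9 0.023
tray_posts scene [ 559.1 -162.6] -6.7 0.317
tray_nut top [584.5   4.7] 13.8 0.02
tray_nut scene [581.1   4.3] 14.3 0.256
tray_centre top [582.5 163.1] -7.9 0.025
tray_centre scene [581.8 163.4] -7.7 0.038
plain_block top [441.1 -29.7] 124.0 0.091
plain_block scene [440.1 -31. ] 127.8 0.113
thin_ring top [611.6 346.9] 3.6 0.048
thin_ring scene none
tube top [ 405.1 -237. ] 3.1 0.104
tube scene [ 401.5 -236. ] 1.5 0.124
```

View pics/endz.png

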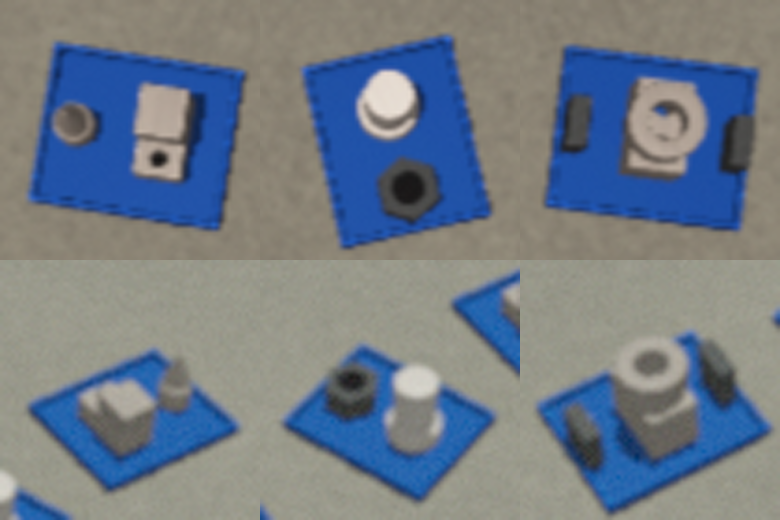

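View pics/end_top.png

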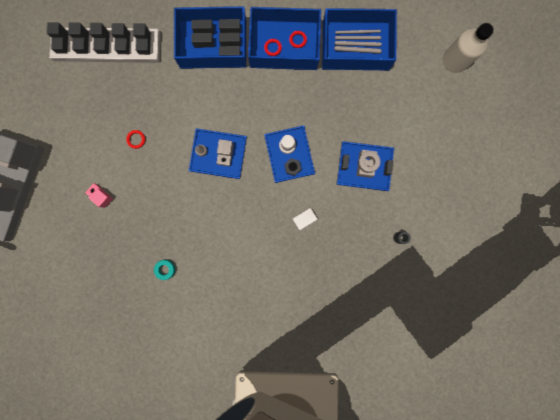

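The close-up shows the jaw to the right of the lathe centre, the hub upright behind the nut, and the collar flat on the block between the posts. The bystanders have not moved. Handing in.

```bash
python3 - <<'E'
from bench import *
print(close_job(), sense()["t"])
E
```

```text
the job is handed in; nothing more can be done
the job is handed in; nothing more can be done
```

The kit is laid out in the trays and the job is handed in, at about 27 s of the 96 s allowed. I moved the block, hub, jaw and collar, in that order. The final pictures put everything inside tolerance, but the program gave no verdict.

| Part | Where the last checks put it | Limit |
|---|---|---|
| Jaw | about 2 mm from its target; angle error 1.5 to 3.7 deg | 15 mm, 12 deg |
| Block | about 2 mm from midway between the posts, about 1 deg off square | 15 mm in x, 13 mm in y, 12 deg |
| Collar | flat, about 1 to 2 mm from the block's centre | 10 mm |
| Hub | upright, within about 2 mm of its target | 15 mm |

- **Bystanders:** the plain block, red ring and tube measured within about 1 mm of where they started. The look-alikes were not touched.
- **Less certain checks:** the two cameras disagree by about 2 to 3 mm in x. The jaw's angle came out as -4.2 deg in one camera and -9.2 deg in the other; its tray is at about -7.7 deg. The red ring was not found in the final scene picture, only in the top one.
- **Block fit:** the block's last fit was poor because the collar hides it. Its figure comes from the wrist camera, taken after the block was released and before the collar went on.

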